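Snap the axle clip onto the display stand's spindle

TASK

Take the blue-handled fork tool from its green mat and, with its two prongs against the back of the steel split clip that lies on the red display stand, push the clip sideways onto the groove of the spindle until it snaps fully home, never bearing on it with more than 25 N; only the fork may touch the clip. Feel for the snap and stop there: the deck gives on its spring, and the seated clip must not be shoved on so that the deck is pushed back by more than about a centimetre. Then stand the fork back upright near the middle of its mat, let go, and leave everything else on the counter undisturbed.

Things in the scene. Friction and masses are not known exactly. Their poses are not given: they have to be found in the camera images.
- groove (a point): Middle of the groove of the display stand's spindle, on its axis, 4 mm above the deck. x (level) points the way the clip is to be pushed, away from the robot; z is up. The groove is a steel neck 18 mm in diameter and 10 mm high, directly on the deck; above it is a brass head 26 mm in diameter that ends 45 mm above the deck.
- deck (a joint): Give of the stand's dark red round deck (220 mm across, flat top 50 mm above the counter) together with its spindle and the groove point, along groove +x (m). They ride on a spring slide over a fixed brass foot: about 1.1 mm per N of push, from the clip or from the sole rubbing on the deck; back to 0 when released; hard stop at 0.030.
- clip_center (a point): Steel split clip, 8 mm thick, lying loose and flat on the deck on the robot's side of the spindle, 38 mm long, 44 mm wide. The point: centre of its seat, 4 mm above its underside; when fully home it lies on the spindle's axis to about 1 mm. x points out of its mouth, roughly at the spindle; z up. Round noses on its two spring jaws leave a 12 mm mouth, 9 mm ahead of the point.
- clip_back (a point): Middle of the clip's back edge, 24 mm behind clip_center, same axes. The back is flat for 10 mm to either side; from there 45 degree shoulders run to 22 mm either side, 12 mm behind clip_center. Spreading the mouth over the neck takes a push of about 8 to 15 N, by friction; then the force falls off and the clip jumps home.
- jaw_left (a joint): Spread of the clip's left jaw (rad): 0 relaxed, about 0.12 while its nose passes the neck; springs back to 0.
- jaw_right (a joint): Spread of the clip's right jaw (rad): 0 relaxed, about 0.12 while its nose passes the neck; springs back to 0.
- fork_center (a point): Fork tool, 160 to 250 g, standing on its flat underside on the mat: dark steel sole 8 mm thick, 44 mm wide, with an upright blue handle fin 14 mm wide (y), 44 mm long (x), from 8 to 60 mm above the underside. The point: middle of the fin, 30 mm above the underside. x points level along the fin to the prongs, z up. The sole ends 29 mm behind the point.
- fork_tip (a point): Midway between the fork's two prong tips, 55 mm ahead of fork_center and 4 mm above the underside, same axes. The prongs are 8 mm wide and thick, round-ended, 18 mm to either side of the middle. With the prongs seated squarely on the clip's shoulders, this point is 17.6 mm behind clip_center.
- mat: Green mat 150 x 120 x 6 mm, fixed on the counter; origin at the centre of its underside, x along its length.
- honey_a_center (a point): Honey jar with yellow cap, 62 mm across, 85 mm high, its centre; leave alone.
- honey_b_center (a point): Honey jar with orange cap, same size, its centre; leave alone.
- honey_c_center (a point): Honey jar with red cap, same size, its centre; leave alone.
- dish: Small brass dish, 90 mm across, 22 mm high, origin under its centre; leave alone.
- medallion: Round painted medallion lying flat, 90 mm across, 8 mm thick, origin under its centre; leave alone.
- spare_clip: Black spare clip of the same shape lying on the counter, not to be used; origin under its seat centre; leave alone.
- screwdriver: Screwdriver with red handle lying on the counter; leave alone.
Not all that is in view belongs to the job. What is meant by the part that bears fork_center is not purple or turquoise, and is the smaller of those in its own colour.

How it is judged:
On the way, in this order (a step that is already met when the one before it is completed fails the run):
1. the fork is lifted clear of its mat (z of fork_center in the frame of mat above 0.066 m), for 0.1 s.
2. the clip is snapped home on the groove, its jaws sprung back (horizontal distance between clip_center and groove below 0.002 m and value of joint each of jaw_left, jaw_right below 0.05 rad), for 0.2 s.
At the end, for the whole second after the job is handed in: The clip sits in the spindle's groove, its seat centre within 2 mm of the spindle's axis and at groove height, both jaws sprung back (under 0.05 rad); the fork stands upright on its mat, the centre of its handle within 40 mm of the mat's centre, released and at rest (all of step 2 and distance between clip_center and groove below 0.004 m and horizontal distance between fork_center and mat below 0.04 m and z of fork_center in the frame of mat below 0.04 m and angle between fork_center's own z axis and vertical below 0.1 rad); the robot touches nothing.
It fails at once if the fork bears on the clip with more than 25 N (contact force between fork and clip above 25 N).
It fails at once if with the clip already home, the fork goes on pushing it (over 6 N) until the deck is more than 12 mm back (horizontal distance between clip_center and groove below 0.002 m and value of joint each of jaw_left, jaw_right below 0.05 rad and value of joint deck above 0.012 m and contact force between fork and clip above 6 N).
It fails at once if the hand or arm touches the clip (contact force between any of the fingers, the arm and clip above 0.5 N).
It fails at once if a bystander is moved more than 15 mm (distance of any of honey_a_center, honey_b_center, honey_c_center, dish, medallion, spare_clip, screwdriver from where it was at the start of the episode above 0.015 m).
It also fails if it takes over 72 s, if anything falls off the work surface, if the arm or the gripper's body presses on something with over 40 N, if the wrist force passes 120 N, or if a joint passes its speed limit or range.

ROBOT

A 6-joint arm with a two-finger parallel gripper is mounted at the origin on the work surface. World frame = base frame: x ahead of the robot, y to its left, z up, the work surface at z = 0. Lengths are in m, angles in rad, forces in N, time in s.
With the tool pointing down it reaches from about 0.325 to 0.9 m from the base axis. Payload 6.1 kg.
Tool frame: the origin (TCP) lies on the centre line of the jaws, within the pads' length; the fingertips stand 11 mm ahead of it and the grasp point (between the pads) lies 8 mm behind it; z points along the fingers, y is the line along which they close (so a half turn about z gives the same grasp; the last joint's range is limited). The gripper opens to 85 mm and grips with 20 to 120 N. Pads are 22 mm wide; open, the fingers measure 114 mm over their backs; the gripper's body (76 mm by 85 mm) begins 54 mm behind the grasp point. The pads swing forward as they close: fully open they stand 13 mm farther back than shut.
Start: joints at [1.158, 0.22, 1.526, -0, 1.395, -0.126], TCP at [0.177, 0.599, 0.242] pointing down, gripper open.
Joint ranges: [-2.98, 2.98], [-0.91, 2.08], [0.09, 2.57], [-1.24, 4.39], [0.2, 2.65], [-2.68, 2.68]. Speed limits (rad/s): [2.57, 2.57, 3.01, 3.14, 3.14, 3.14].

INTERFACE

Orientations are given as a unit quaternion [w, x, y, z].
In Python, from rig import bot gives the robot as it stands.
- The arm moves only by the shell command python3 -m handwheel 'ROWS' [OPENING]. ROWS is JSON, one flat list of numbers, 6 for each row, row after row: the shift along the world's x, y, z each as a share of 0.25 m, from -1 to 1, then the turn, a rotation vector about the world's x, y, z each as a share of 90 degrees, from -1 to 1. A call has 1 to 8 rows; each row is the pose to reach, as a shift and turn from the pose commanded when the call began; what a row does not reach only later rows make up. A row lasts 1/8 s, in which the tool goes at most 62.5 mm and 10.7 degrees, less where a joint would pass 70% of its speed; a pose out of reach is approached as far as the arm can. A call with a number of a shift or a turn outside -1 to 1 is refused whole. A call with a gripper value outside its range is refused whole. OPENING is the opening, from -1 (shut) to 1 (fully open), so that 0 is half open, set as the call begins (- or left out, the last holds). The fingers move at their own pace and stop on an object; the grip force is fixed at half the most. Time passes only in rows, so rows that repeat a pose let the fingers close. It gives the time, the measured TCP pose, the force, the opening and the grip force at its end, in the units of the state.
- bot.sense(): the state, without advancing time (a new reading comes with each control period).
- bot.get_image(name): name is "scene" or "top" or "wrist"; returns the picture (420x560x3 uint8, red, green, blue); there is no depth.
- bot.get_calibration(name): a dict with "fx", "fy", "cx", "cy" (pixels), "world_from_camera" (4x4, takes a point from camera to world coordinates); the wrist camera has in their place "tool_from_camera" (4x4, takes a point from camera to tool coordinates, whose origin is the TCP and whose axes are the flange's). Camera axes: x right, y down, z forward; pixel columns grow to the right and rows downward; lengths in m; the calibration is good to about 2 mm. A picture is of the moment at which its call begins: read the wrist's pose just before it. get_calibration takes no time and is no camera call.
- bot.close_job(): hands the job in; it is judged then, once.
The state is a dict: "time_s": time; "qpos": joint angles; "qvel": joint speeds; "effort": joint torques, N m; "ee_pos": TCP position; "orientation": TCP orientation; "ft_force": force on the tool from outside, world axes, zero at the start; "wrist_torque": the same for the moment, N m; "grip_width": finger opening in m; "finger_force": force on a finger pad.
Only numpy, scipy, OpenCV 4.12 (cv2) and the standard library are available. Lean on these libraries where they do the work, as an engineer would, in place of code of your own. Each camera call takes 0.05 s, during which the arm holds its last target. There are 200 camera calls.

## Working session

There is one attempt and no reset: what is moved stays moved. The work goes in short steps, Python scripts to look and compute and a shell command to move; the robot and the scene stay as the last step left them, time stands still between calls to the robot, and variables do not carry over. Pictures are saved under pics/ and viewed, at most 10 in all, crops included, and the job is handed in when it is done.

```bash
mkdir -p pics; python3 - <<'E'
from rig import bot
import cv2,numpy as np
for n in("scene","top"):
    cv2.imwrite(f"pics/{n}0.png",bot.get_image(n)[:,:,::-1])
    c=bot.get_calibration(n);print(n,c["fx"],c["cx"],c["cy"],np.round(c["world_from_camera"],3).tolist())
print(np.round(bot.get_calibration("wrist")["tool_from_camera"],3).tolist())
print(bot.sense())
E
ls
```

```text
scene 505.8884931851325 284.30066190440533 206.19168955061633 [[0.37, 0.588, -0.719, 1.408], [0.929, -0.226, 0.293, -0.356], [0.01, -0.776, -0.63, 0.826], [0.0, 0.0, 0.0, 1.0]]
top 459.15026637435363 276.72867225303924 211.08462459460605 [[-0.006, -0.998, 0.07, 0.458], [-1.0, 0.008, 0.019, -0.008], [-0.019, -0.07, -0.997, 1.153], [0.0, 0.0, 0.0, 1.0]]
[[0.0, -0.949, -0.314, 0.083], [1.0, -0.0, 0.0, 0.001], [-0.0, -0.314, 0.949, -0.131], [0.0, 0.0, 0.0, 1.0]]
{'time_s': 0.1, 'qpos': array([ 1.15789223e+00,  2.21152696e-01,  1.52748868e+00, -1.39829301e-05,
        1.39469632e+00, -1.26096273e-01]), 'qvel': array([ 8.51411900e-05, -2.45200653e-03, -2.76791003e-03, -5.99931933e-04,
        2.34534228e-04, -5.34306844e-04]), 'effort': array([ 1.46976683e-03, -4.98239923e+01, -3.90548730e+01, -1.30257804e-04,
        5.57693158e-03,  2.25680407e-05]), 'ee_pos': array([0.1766027 , 0.59898777, 0.2413095 ]), 'orientation': array([-2.25674801e-04,  1.42911633e-01,  9.89735067e-01, -8.42859675e-04]), 'ft_force': array([ 0.23389732, -0.97432551, -0.82904423]), 'wrist_torque': array([ 0.0548674 ,  0.0073485 , -0.04965987]), 'finger_force': 0.0, 'grip_width': 0.08548547915204338}
pics
```

View pics/top0.png

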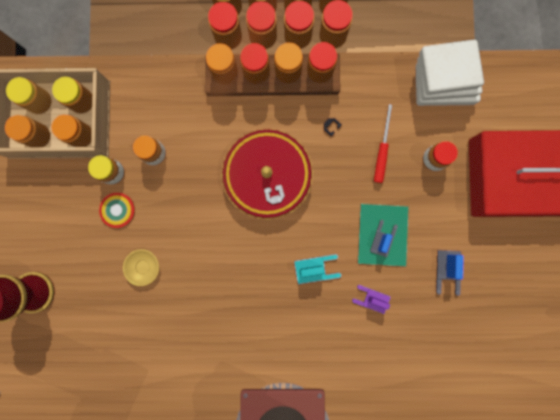

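View pics/scene0.png

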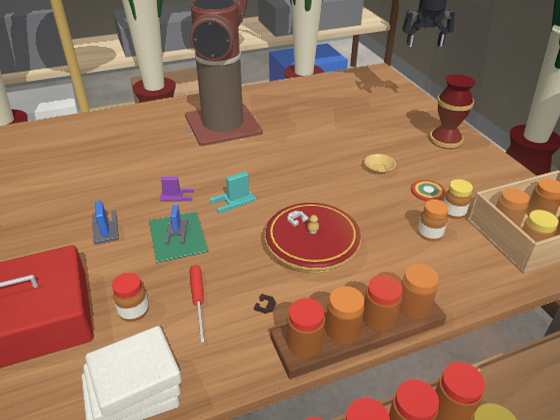

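Candidates for the fork (top view): turquoise (318,268), purple (375,300), larger blue (450,268), and smaller blue on the green mat (385,240). I choose the last one and check it in a close crop.

```bash
python3 - <<'E'
import cv2,numpy as np
im=cv2.imread("pics/top0.png")
a=cv2.resize(im[200:270,355:415],None,fx=6.5,fy=6.5,interpolation=cv2.INTER_CUBIC)
b=cv2.resize(im[150:220,235:295],None,fx=6.5,fy=6.5,interpolation=cv2.INTER_CUBIC)
cv2.imwrite("pics/crop0.png",np.hstack([a,b]))
E
```

```text
(no output)
```

View pics/crop0.png

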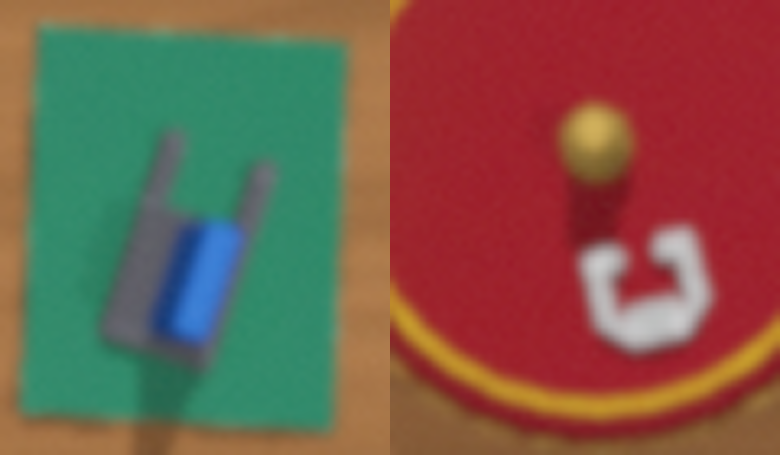

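The crop shows the small blue fork with its prongs up-right (tips about (382,220), (396,225)). The clip's mouth faces the spindle, slightly rotated.

```bash
cat > h.py <<'E'
import cv2,numpy as np
from rig import bot
from scipy.spatial.transform import Rotation as R
def cam(n):
    c=bot.get_calibration(n)
    if n=="wrist":
        s=bot.sense();T=np.eye(4);q=s["orientation"];T[:3,:3]=R.from_quat(np.r_[q[1:],q[0]]).as_matrix();T[:3,3]=s["ee_pos"]
        return c,T@np.array(c["tool_from_camera"])
    return c,np.array(c["world_from_camera"])
def cast(cw,uv,z):
    c,W=cw;uv=np.atleast_2d(uv).astype(float)
    d=np.c_[(uv[:,0]-c["cx"])/c["fx"],(uv[:,1]-c["cy"])/c["fy"],np.ones(len(uv))]@W[:3,:3].T
    return (W[:3,3]+d*((z-W[2,3])/d[:,2])[:,None])[:,:2]
def mask(hsv,lo,hi,roi=None):
    m=cv2.inRange(hsv,np.array(lo),np.array(hi))
    if roi:
        k=np.zeros_like(m);x0,y0,x1,y1=roi;k[y0:y1,x0:x1]=255;m&=k
    return m
def big(m): return max(cv2.findContours(m,cv2.RETR_EXTERNAL,cv2.CHAIN_APPROX_NONE)[0],key=cv2.contourArea)[:,0,:]
E
python3 - <<'E'
from h import *
im=cv2.imread("pics/top0.png");hsv=cv2.cvtColor(im,cv2.COLOR_BGR2HSV);cw=cam("top")
def rep(n,p):
    (c,s,a)=cv2.minAreaRect((p*1000).astype(np.float32));print(n,np.round(c,1),np.round(s,1),round(a,1))
rep("mat",cast(cw,big(mask(hsv,(65,80,50),(90,255,255),(350,195,415,275))),.006))
rep("fin",cast(cw,big(mask(hsv,(105,150,150),(125,255,255),(370,225,405,262))),.066))
c=cast(cw,big(mask(hsv,(0,0,140),(179,70,255),(240,175,292,212))),.058);rep("clip",c)
rep("deck gold ring",cast(cw,big(mask(hsv,(15,120,110),(35,255,255),(220,125,315,220))),.05))
rep("head",cast(cw,big(mask(hsv,(15,80,60),(35,255,255),(255,160,280,182))),.085))
print("tips",cast(cw,[(381.9,220),(395.8,225.4)],.012))
print("clip noses/back",cast(cw,[(235+(x-390)/6.5,150+y/6.5) for x,y in[(605,255),(672,240),(640,340)]],.056))
E
```

```text
mat [ 477.4 -250. ] [116.5 146.5] 86.3
fin [ 456.5 -244.2] [14.  41.8] 70.4
clip [574.   17.9] [40.6 43.9] 12.6
deck gold ring [628.   36.6] [196.5 195.5] 89.4
head [625.6  35. ] [21.2 21.3] 89.5
tips [[ 0.51318839 -0.24744199]
 [ 0.49956627 -0.28137443]]
clip noses/back [[0.58709699 0.03255435]
 [0.59245888 0.007739  ]
 [0.55544089 0.01979661]]
```

```bash
python3 -m handwheel '[0.33,-1,0,0,0,0,0.33,-1,0,0,0,0,0.33,-1,0,0,0,0,0.33,-1,0,0,0,0,0.33,-1,0,0,0,0]' 1
python3 -m handwheel '[0.33,-1,0,0,0,0,0.33,-1,0,0,0,0,0.33,-1,0,0,0,0,0.33,-1,0,0,0,0,0.33,-1,0,0,0,0]'
python3 -m handwheel '[0.3,-1,0,0,0,-0.05,0.3,-1,0,0,0,-0.05,0.3,-1,0,0,0,-0.05,0.3,-1,0,0,0,-0.05,0.3,-1,0,0,0,-0.05]'
```

```text
time_s: 0.72
ee_pos: [0.2598, 0.3467, 0.2418]
orientation: [0.0, 0.145, 0.99, -0.0]
ft_force: [1.2, 0.6, 0.6]
grip_width: 0.0852
finger_force: 0.0
time_s: 1.35
ee_pos: [0.3428, 0.0968, 0.2425]
orientation: [0.0, 0.146, 0.989, -0.0]
ft_force: [0.1, 0.8, 0.1]
grip_width: 0.0851
finger_force: 0.0
time_s: 1.98
ee_pos: [0.4179, -0.1525, 0.2419]
orientation: [-0.0, 0.183, 0.983, 0.0]
ft_force: [-0.4, 0.7, 0.2]
grip_width: 0.085
finger_force: 0.0
```

```bash
python3 -m handwheel '[0.1,-0.36,0,0,0,0,0.1,-0.36,0,0,0,0,0.1,-0.36,0,0,0,0]'
python3 - <<'E'
from h import *
cw=cam("wrist");im=bot.get_image("wrist");cv2.imwrite("pics/w1.png",im[:,:,::-1])
hsv=cv2.cvtColor(im,cv2.COLOR_RGB2HSV)
m=big(mask(hsv,(105,120,60),(125,255,255)))
print("blue px",cv2.minAreaRect(m.astype(np.float32)))
p=cast(cw,m,.066)*1000;print(cv2.minAreaRect(p.astype(np.float32)))
E
```

```text
time_s: 2.35
ee_pos: [0.4427, -0.2404, 0.2417]
orientation: [-0.0, 0.182, 0.983, 0.001]
ft_force: [-0.1, 0.4, 0.8]
grip_width: 0.0854
finger_force: 0.0
blue px ((114.60002136230469, 205.7000274658203), (57.24333572387695, 47.85185241699219), 63.43495178222656)
((399.5860290527344, -399.8912353515625), (51.43379592895508, 60.49551773071289), 86.4400634765625)
```

View pics/w1.png

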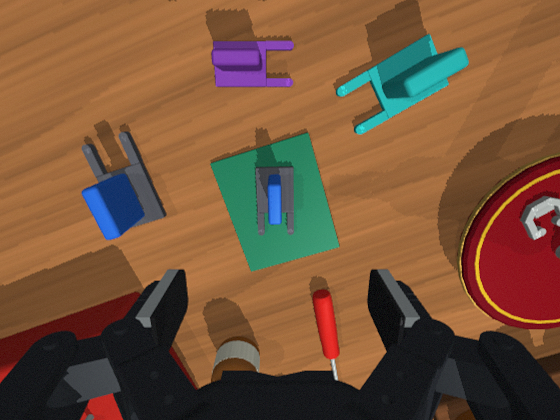

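The wrist view shows the small blue fork on the mat, fin at (274,200), prongs pointing down the picture (away from the robot) and nearly aligned with the tool. The bigger blue one is at (120,190).

```bash
python3 - <<'E'
from h import *
cw=cam("wrist");im=cv2.imread("pics/w1.png")
hsv=cv2.cvtColor(im,cv2.COLOR_BGR2HSV)
m0=mask(hsv,(105,120,60),(125,255,255),(225,150,320,245))
v=hsv[...,2][m0>0];print(np.percentile(v,[5,25,50,75,95]))
for t in (60,180):
    m=big(mask(hsv,(105,120,t),(125,255,255),(225,150,320,245)))
    print(t,cv2.boundingRect(m.astype(np.int32)),cv2.minAreaRect((cast(cw,m,.066)*1000).astype(np.float32)))
m=big(mask(hsv,(65,80,40),(90,255,255),(190,120,360,285)));print("mat",cv2.minAreaRect((cast(cw,m,.006)*1000).astype(np.float32)))
print("tips",cast(cw,[(262,232),(291,231)],.012))
E
```

```text
[104.8 142.  225.  234.  239. ]
60 (267, 174, 15, 51) ((449.59600830078125, -243.76730346679688), (13.884199142456055, 52.848976135253906), 71.49948120117188)
180 (268, 185, 13, 39) ((454.4046325683594, -245.61424255371094), (12.032636642456055, 40.595130920410156), 69.24922180175781)
mat ((475.61541748046875, -250.31871032714844), (118.83212280273438, 149.11480712890625), 86.4105453491211)
tips [[ 0.49800703 -0.27889356]
 [ 0.50955461 -0.24500132]]
```

```bash
python3 -m handwheel '[0.052,-0.018,-0.25,0,0,0,0.052,-0.018,-0.5,0,0,0,0.052,-0.018,-0.7,0,0,0,0.052,-0.018,-0.8,0,0,0,0.052,-0.018,-0.84,0,0,0,0.052,-0.018,-0.84,0,0,0]'
python3 -m handwheel '[0,0,0,0,0,0,0,0,0,0,0,0,0,0,0,0,0,0,0,0,0,0,0,0,0,0,0,0,0,0,0,0,0,0,0,0,0,0,0,0,0,0]' -1
```

```text
time_s: 3.15
ee_pos: [0.4551, -0.2439, 0.0325]
orientation: [-0.0, 0.181, 0.983, 0.0]
ft_force: [1.3, 0.4, 0.3]
grip_width: 0.0851
finger_force: 0.0
time_s: 4.03
ee_pos: [0.4552, -0.2455, 0.0328]
orientation: [0.0, 0.182, 0.983, -0.0]
ft_force: [-1.8, -0.5, 6.8]
grip_width: 0.0134
finger_force: 59.5
```

```bash
python3 -m handwheel '[0,0,0.12,0,0,0,0,0,0.28,0,0,0,0,0,0.44,0,0,0,0,0,0.48,0,0,0]'
python3 -m handwheel '[0.11,0.97,0,0,0,0.37,0.11,0.97,0,0,0,0.37,0.11,0.97,0,0,0,0.37,0.11,0.97,0,0,0,0.37,0.11,0.97,0,0,0,0.37,0.11,0.97,0,0,0,0.37]'
python3 - <<'E'
from h import *
cw=cam("wrist");im=bot.get_image("wrist");cv2.imwrite("pics/w2.png",im[:,:,::-1])
cv2.imwrite("pics/t2.png",bot.get_image("top")[:,:,::-1])
print(cw[1].tolist(),cw[0]["fx"],cw[0]["cx"],cw[0]["cy"])
E
```

```text
time_s: 4.53
ee_pos: [0.4559, -0.2458, 0.1545]
orientation: [0.002, 0.182, 0.983, -0.001]
ft_force: [-0.0, -0.4, -1.4]
grip_width: 0.0132
finger_force: 58.6
time_s: 5.28
ee_pos: [0.4814, -0.0025, 0.1509]
orientation: [-0.001, -0.108, 0.994, 0.0]
ft_force: [-0.4, -0.8, -2.4]
grip_width: 0.0134
finger_force: 59.3
[[-0.21511601434067948, 0.9279185810543082, 0.3044539494050573, 0.40143212796973127], [0.9765879525395531, 0.20406481844824395, 0.06806997007702319, -0.018018252795725203], [0.0010350501350867125, 0.31196899975132464, -0.9500917176069759, 0.2824056850692399], [0.0, 0.0, 0.0, 1.0]] 315.5344098672522 277.2627353641096 208.95089306380197
```

View pics/w2.png

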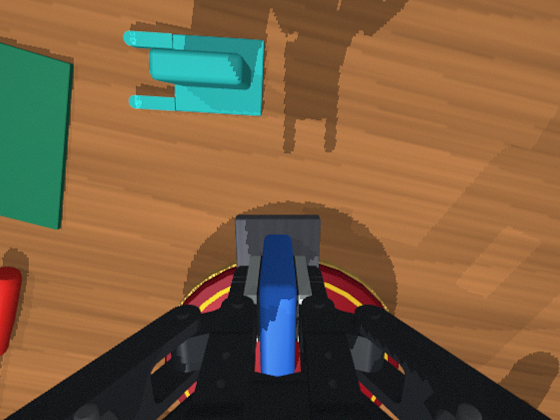

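The wrist view is blocked by the hand: the fork is held square and only the fin and the sole's rear (278,240) are visible. I'll descend behind the clip and check with the fixed cameras.

```bash
python3 -m handwheel '[0,0,-0.12,0,0,0,0,0,-0.22,0,0,0,0,0,-0.28,0,0,0,0,0,-0.295,0,0,0,0,0,-0.295,0,0,0]'
python3 -m handwheel '[0,0,0,0,0,0]'
python3 - <<'E'
from h import *
s=cv2.resize(bot.get_image("scene")[:,:,::-1][170:290,240:380],None,fx=4,fy=4,interpolation=cv2.INTER_CUBIC)
t=cv2.resize(bot.get_image("top")[:,:,::-1][140:260,220:300],None,fx=3,fy=4,interpolation=cv2.INTER_CUBIC)
cv2.imwrite("pics/c3.png",np.hstack([s,t]))
E
```

```text
time_s: 6.0
ee_pos: [0.4827, -0.003, 0.0789]
orientation: [0.0, -0.107, 0.994, -0.0]
ft_force: [0.9, 0.7, -1.0]
grip_width: 0.0133
finger_force: 59.3
time_s: 6.12
ee_pos: [0.4832, -0.0028, 0.0796]
orientation: [0.001, -0.108, 0.994, -0.0]
ft_force: [0.3, 0.4, -1.6]
grip_width: 0.0133
finger_force: 59.3
```

View pics/c3.png

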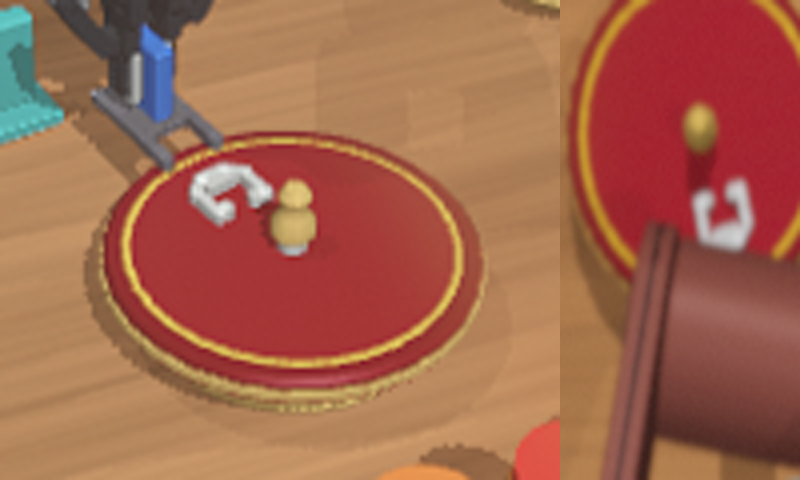

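The scene crop shows the prongs just over the deck, tips at crop (170,160), (217,143), with the clip ahead at (230,190) and the spindle at (293,250). I'll measure their relative pose in this same view.

```bash
python3 - <<'E'
from h import *
cw=cam("scene");im=cv2.imread("pics/c3.png")[:,:560];hsv=cv2.cvtColor(im,cv2.COLOR_BGR2HSV)
px=lambda p:np.array(p)/4.+[240,170]
m=big(mask(hsv,(0,0,150),(179,60,255),(180,150,280,228)))
c=cast(cw,px(m),.056)*1000;r=cv2.minAreaRect(c.astype(np.float32));print("clip",r)
t=cast(cw,px([(170,163),(217,146)]),.056)*1000;print("tips",t,t.mean(0))
d=t[0]-t[1];print("fork yaw",np.degrees(np.arctan2(-d[1],d[0]))if 0 else np.degrees(np.arctan2(d[0],-d[1])))
print("neck",cast(cw,px([(293,247)]),.052)*1000)
print("corners",cast(cw,px([(191,195),(213,166),(222,222),(270,200)]),.058)*1000)
E
```

```text
clip ((578.766845703125, 14.777509689331055), (44.9221076965332, 47.494781494140625), 14.702827453613281)
tips [[544.1221449   -7.60777846]
 [539.31337119  24.79757482]] [541.71775805   8.59489818]
fork yaw 8.440776017778141
neck [[634.99621401  32.17399625]]
corners [[ 5.78074820e+02 -7.83797175e+00]
 [ 5.58142774e+02  1.43383268e+01]
 [ 6.06663975e+02 -1.53310579e-01]
 [ 5.98775352e+02  3.34893145e+01]]
```

```bash
python3 -m handwheel '[0.03,0.006,0,0,0,0,0.06,0.012,0,0,0,0,0.086,0.018,0,0,0,0,0.086,0.018,0,0,0,0]'
python3 -m handwheel '[0.016,0.004,0,0,0,0,0.03,0.006,0,0,0,0.01,0.048,0.007,0,0,0,0.022,0.066,0.008,0,0,0,0.034,0.084,0.009,0,0,0,0.045,0.102,0.01,0,0,0,0.055,0.12,0.012,0,0,0,0.061,0.12,0.012,0,0,0,0.061]'
python3 - <<'E'
from h import *
s=cv2.resize(bot.get_image("scene")[:,:,::-1][170:290,240:380],None,fx=5,fy=5,interpolation=cv2.INTER_CUBIC)
cv2.imwrite("pics/c4.png",s)
E
```

```text
time_s: 6.72
ee_pos: [0.5044, 0.0021, 0.0786]
orientation: [0.0, -0.108, 0.994, -0.0]
ft_force: [1.0, 0.1, -1.9]
grip_width: 0.0133
finger_force: 59.3
time_s: 7.72
ee_pos: [0.5343, 0.005, 0.0787]
orientation: [0.0, -0.155, 0.988, -0.0]
ft_force: [0.7, -0.0, -1.9]
grip_width: 0.0131
finger_force: 59.4
```

View pics/c4.png

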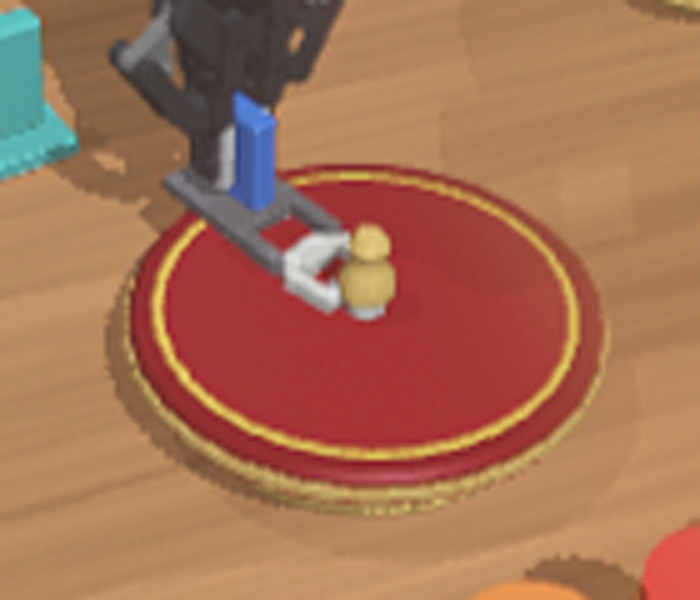

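The prongs are seated on both shoulders and the clip's mouth is just short of the neck at (366,305). I'm continuing in small steps and watching the force.

```bash
python3 -m handwheel '[0.006,0.002,0,0,0,0,0.011,0.004,0,0,0,0,0.015,0.005,0,0,0,0]' | grep -E "ee_pos|ft"
python3 -m handwheel '[0.004,0.001,0,0,0,0,0.008,0.003,0,0,0,0,0.011,0.004,0,0,0,0]'| grep -E "ee_pos|ft"
python3 -m handwheel '[0.004,0.001,0,0,0,0,0.008,0.003,0,0,0,0,0.011,0.004,0,0,0,0]'| grep -E "ee_pos|ft"
```

```text
ee_pos: [0.5372, 0.0061, 0.0784]
ft_force: [-2.5, -0.8, -1.0]
ee_pos: [0.5399, 0.007, 0.0784]
ft_force: [-4.2, -2.1, -0.3]
ee_pos: [0.5423, 0.0078, 0.0783]
ft_force: [-6.1, -4.3, 0.7]
```

```bash
python3 -m handwheel '[0.004,0,0,0,0,0,0.008,0,0,0,0,0]' | grep -E "ee_pos|ft"
python3 -m handwheel '[0.004,0,0,0,0,0,0.008,0,0,0,0,0]'| grep -E "ee_pos|ft"
```

```text
ee_pos: [0.5447, 0.0082, 0.0782]
ft_force: [-3.2, -2.1, -1.5]
ee_pos: [0.5466, 0.0082, 0.0782]
ft_force: [-4.7, -1.9, -1.0]
```

```bash
python3 - <<'E'
from h import *
a=bot.get_image("scene")[:,:,::-1][195:255,280:340];b=bot.get_image("top")[:,:,::-1][150:210,240:290]
cv2.imwrite("pics/c5.png",np.hstack([cv2.resize(x,(400,480) if i else (400,480),interpolation=cv2.INTER_CUBIC) for i,x in enumerate((a,b))]))
E
```

```text
(no output)
```

View pics/c5.png

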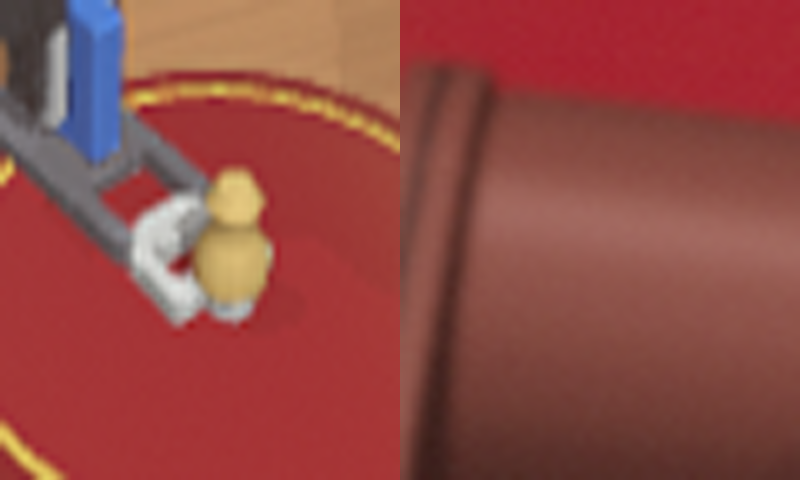

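The clip appears cocked: its right nose at crop (180,318) is still before the neck (232,312), while steel shows past the head at (270,250). I'll compute positions from these pixels.

```bash
python3 - <<'E'
from h import *
cw=cam("scene")
px=lambda p:np.array(p)*[60/400,60/480.]+[280,195]
for n,p,z in [("right nose front top",(200,300),.058),("right jaw outer corner low",(180,325),.050),("right shoulder/outer (133,265)",(133,265),.058),("back left end top(150,212)",(150,212),.058),("left jaw outer top(185,193)",(185,193),.058),("left nose visible",(270,250),.057),("neck front",(232,320),.050),("prong R tip top",(122,255),.058),("prong L tip top",(203,185),.058),("head base center",(232,262),.0725),("knob top",(236,175),.095)]:
    print(n,np.round(cast(cw,px([p]),z)*1000,1))
print(bot.sense()["ft_force"],bot.sense()["wrist_torque"])
E
```

```text
right nose front top [[640.7  21.2]]
right jaw outer corner low [[639.9  14.5]]
right shoulder/outer (133,265) [[618.7   5.8]]
back left end top(150,212) [[599.5  20.5]]
left jaw outer top(185,193) [[596.1  35.3]]
left nose visible [[628.7  53. ]]
neck front [[644.4  31.9]]
prong R tip top [[613.4   4. ]]
prong L tip top [[595.1  42.7]]
head base center [[644.5  30.7]]
knob top [[634.3  35.6]]
[-4.34036465 -2.56690088 -2.79667199] [-0.48174917  0.83012005 -0.07237861]
```

Geometry says the clip isn't cocked: its front corners (629,53), (640,14) and the axis at about (636,36) put it centred, about 15 mm short, with the noses starting to spread. I'll keep pushing.

```bash
python3 -m handwheel '[0.004,0.001,0,0,0,0,0.008,0.0025,0,0,0,0]' | grep -E "ee_pos|ft"
python3 -m handwheel '[0.004,0.001,0,0,0,0,0.008,0.0025,0,0,0,0]'| grep -E "ee_pos|ft"
python3 -m handwheel '[0.004,0.001,0,0,0,0,0.008,0.0025,0,0,0,0]'| grep -E "ee_pos|ft"
```

```text
ee_pos: [0.5485, 0.0088, 0.0783]
ft_force: [-5.0, -3.0, -1.8]
ee_pos: [0.5503, 0.0093, 0.0782]
ft_force: [-5.9, -3.5, -0.6]
ee_pos: [0.5522, 0.0099, 0.0783]
ft_force: [-6.3, -3.9, -1.1]
```

```bash
python3 -m handwheel '[0.004,0.001,0,0,0,0,0.008,0.0025,0,0,0,0]' | grep -E "ee_pos|ft"
python3 -m handwheel '[0.004,0.001,0,0,0,0,0.008,0.0025,0,0,0,0]'| grep -E "ee_pos|ft"
python3 -m handwheel '[0.004,0.001,0,0,0,0,0.008,0.0025,0,0,0,0]'| grep -E "ee_pos|ft"
```

```text
ee_pos: [0.5544, 0.0105, 0.0783]
ft_force: [-5.4, -3.4, -2.9]
ee_pos: [0.5582, 0.0117, 0.0792]
ft_force: [-1.6, -0.3, -1.5]
ee_pos: [0.5594, 0.012, 0.0789]
ft_force: [-2.1, -2.5, -0.9]
```

The force dropped from about 7.5 N to 1.6 N near the expected home position, so that looks like the snap. I'm backing off to check.

```bash
python3 -m handwheel '[-0.04,-0.013,0,0,0,0,-0.08,-0.026,0,0,0,0,-0.14,-0.045,0,0,0,0,-0.22,-0.07,0,0,0,0,-0.3,-0.1,0,0,0,0,-0.3,-0.1,0,0,0,0]'
python3 - <<'E'
from h import *
a=bot.get_image("scene")[:,:,::-1];cv2.imwrite("pics/s6.png",a)
cv2.imwrite("pics/c6.png",cv2.resize(a[195:255,270:350],(800,600),interpolation=cv2.INTER_CUBIC))
E
```

```text
time_s: 11.75
ee_pos: [0.4825, -0.0132, 0.0783]
orientation: [-0.0, -0.155, 0.988, 0.0]
ft_force: [0.4, 0.6, -1.4]
grip_width: 0.0138
finger_force: 59.4
```

View pics/c6.png

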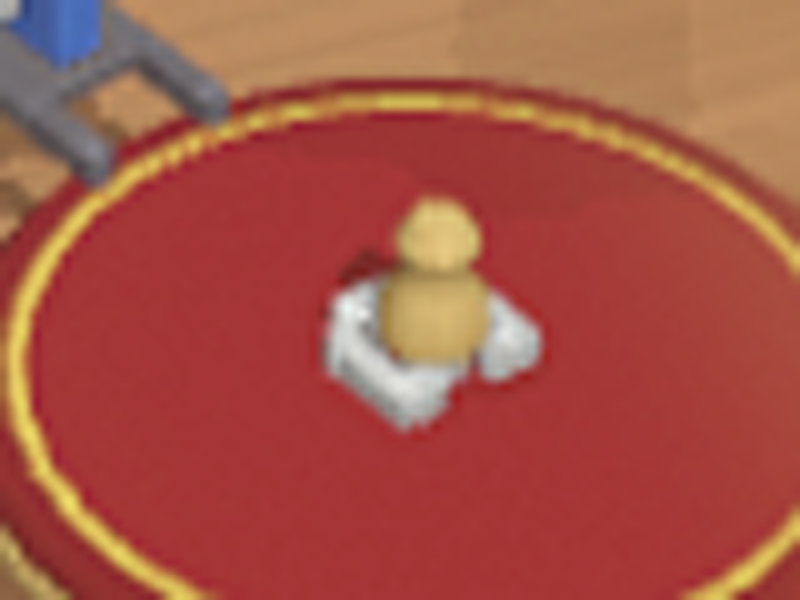

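```bash
python3 -m handwheel '[-0.04,0,0.1,0,0,0,-0.06,0,0.25,0,0,0,-0.06,0,0.3,0,0,0]' | grep ee_pos
python3 -m handwheel '[0.03,-0.948,0,0,0,-0.3,0.03,-0.948,0,0,0,-0.3,0.03,-0.948,0,0,0,-0.3,0.03,-0.948,0,0,0,-0.3,0.03,-0.948,0,0,0,-0.3,0.03,-0.948,0,0,0,-0.3]'
python3 - <<'E'
from h import *
im=bot.get_image("top")[:,:,::-1].copy();cv2.imwrite("pics/t7.png",im);hsv=cv2.cvtColor(im,cv2.COLOR_BGR2HSV);cw=cam("top")
c=cast(cw,big(mask(hsv,(0,0,110),(179,80,255),(240,150,295,212))),.058)*1000
print("clip",cv2.minAreaRect(c.astype(np.float32)),c.min(0),c.max(0))
d=cast(cw,big(mask(hsv,(15,120,110),(35,255,255),(220,125,315,220))),.05)*1000
print("ring",cv2.minAreaRect(d.astype(np.float32)))
m=mask(hsv,(0,0,110),(179,80,255),(240,150,295,212));print(cv2.countNonZero(m))
cs=cast(cam("scene"),np.array([(410,422),(525,365),(328,365),(340,290)])/10.+[270,195],.056)*1000;print(cs, cast(cam("scene"),np.array([(437,362)])/10.+[270,195],.060)*1000)
cv2.imwrite("pics/c7.png",cv2.resize(im[150:205,240:295],(600,600),interpolation=cv2.INTER_CUBIC))
E
```

```text
ee_pos: [0.4711, -0.0132, 0.1561]
time_s: 12.92
ee_pos: [0.4764, -0.2495, 0.1525]
orientation: [-0.001, 0.08, 0.997, 0.001]
ft_force: [-0.1, 1.2, -1.4]
grip_width: 0.0132
finger_force: 59.6
clip ((623.1019287109375, 35.39249801635742), (40.33229064941406, 44.263282775878906), 15.446761131286621) [601.95534777  13.21697976] [645.52691214  58.94520237]
ring ((627.9712524414062, 36.633811950683594), (196.53089904785156, 195.48892211914062), 89.36626434326172)
201
[[653.88527017  17.91505659]
 [645.79759719  50.20285903]
 [629.65685835   8.2973218 ]
 [606.79092569  21.1911453 ]] [[641.65608678  29.88595864]]
```

View pics/c7.png

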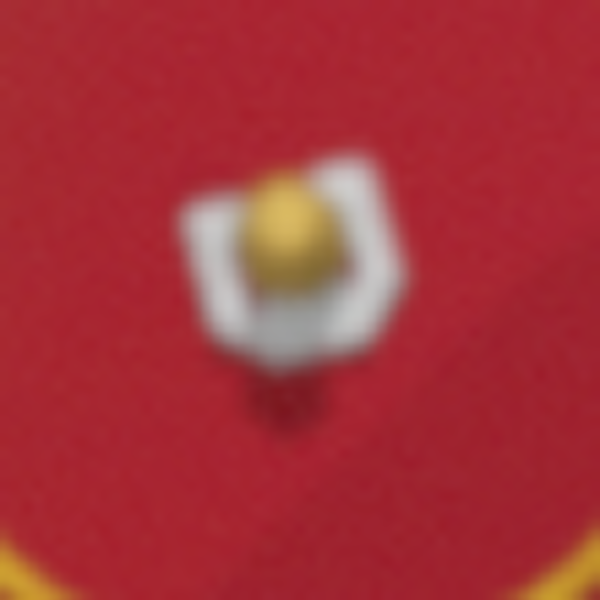

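Measured home: the clip's seat centre is at (627.9,36.7) and the deck centre at (628.0,36.6); the picture shows the clip around the spindle at (290,240). Next I put the fork down.

```bash
python3 -m handwheel '[0,0,-0.15,0,0,0,0,0,-0.3,0,0,0,0,0,-0.42,0,0,0,0,0,-0.46,0,0,0,0,0,-0.475,0,0,0,0,0,-0.48,0,0,0,0,0,-0.48,0,0,0]'
```

```text
time_s: 13.85
ee_pos: [0.4774, -0.2505, 0.0347]
orientation: [0.001, 0.08, 0.997, -0.001]
ft_force: [-0.0, 0.5, -1.4]
grip_width: 0.0131
finger_force: 59.6
```

```bash
python3 -m handwheel '[0,0,-0.004,0,0,0,0,0,-0.004,0,0,0]'|grep -E "ee_pos|ft"
python3 -m handwheel '[0,0,-0.004,0,0,0,0,0,-0.004,0,0,0]'|grep -E "ee_pos|ft"
```

```text
ee_pos: [0.4767, -0.2502, 0.0329]
ft_force: [0.1, -0.2, -2.2]
ee_pos: [0.4768, -0.2503, 0.0328]
ft_force: [-4.7, 1.4, 7.9]
```

Touching down. Release slowly, then rise.

```bash
python3 -m handwheel '[0,0,0,0,0,0,0,0,0,0,0,0,0,0,0,0,0,0,0,0,0.01,0,0,0]' -0.3
python3 -m handwheel '[0,0,0.01,0,0,0,0,0,0.04,0,0,0,0,0,0.15,0,0,0,0,0,0.3,0,0,0,0,0,0.5,0,0,0,0,0,0.7,0,0,0,0,0,0.8,0,0,0,0,0,0.8,0,0,0]'
python3 - <<'E'
from h import *
cw=cam("wrist");im=bot.get_image("wrist");hsv=cv2.cvtColor(im,cv2.COLOR_RGB2HSV)
for t in(60,180):
    m=[c for c in cv2.findContours(mask(hsv,(105,120,t),(125,255,255)),0,1)[0] if cv2.contourArea(c)>60]
    for c in m: print(t,cv2.boundingRect(c),cv2.minAreaRect((cast(cw,c[:,0],.066)*1000).astype(np.float32)))
c=big(mask(hsv,(65,80,40),(90,255,255)));print("mat",cv2.minAreaRect((cast(cw,c,.006)*1000).astype(np.float32)))
cv2.imwrite("pics/w8.png",im[:,:,::-1])
im=bot.get_image("top")[:,:,::-1];a=cv2.imread("pics/top0.png")
d=(cv2.absdiff(im,a).max(2)>60).astype(np.uint8);n,_,st,ce=cv2.connectedComponentsWithStats(d)
print([(s[4],ce[i+1].round()) for i,s in enumerate(st[1:]) if s[4]>15])
E
```

```text
time_s: 14.85
ee_pos: [0.4763, -0.2499, 0.0338]
orientation: [-0.0, 0.08, 0.997, 0.0]
ft_force: [-0.5, -0.2, 0.4]
grip_width: 0.0299
finger_force: 0.0
time_s: 15.85
ee_pos: [0.4779, -0.251, 0.2373]
orientation: [0.003, 0.08, 0.997, -0.002]
ft_force: [-0.4, 0.3, 0.3]
grip_width: 0.0299
finger_force: 0.0
60 (271, 161, 15, 51) ((473.64825439453125, -248.1287078857422), (13.654361724853516, 50.89360046386719), 81.30810546875)
60 (73, 105, 62, 65) ((400.357421875, -401.2362060546875), (47.507118225097656, 57.50214767456055), 86.58621215820312)
180 (272, 171, 13, 41) ((478.4640197753906, -248.88790893554688), (11.715880393981934, 41.135677337646484), 81.25017547607422)
180 (73, 108, 33, 61) ((399.6543884277344, -416.4508056640625), (16.837112426757812, 56.52487564086914), 86.56672668457031)
mat ((476.240966796875, -251.6287078857422), (118.99573516845703, 148.80142211914062), 86.30961608886719)
[(np.int32(212), array([267., 174.])), (np.int32(3767), array([383., 285.])), (np.int32(245), array([274., 194.])), (np.int32(173), array([424., 245.])), (np.int32(21), array([388., 227.])), (np.int32(4887), array([457., 305.])), (np.int32(36), array([387., 233.])), (np.int32(56), array([385., 247.])), (np.int32(79), array([514., 268.])), (np.int32(605), array([208., 412.]))]
```

```bash
python3 -c "
from rig import bot
print(bot.close_job())"
```

```text
the job is handed in; nothing more can be done
None
```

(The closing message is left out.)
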